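# Level the potting stand with its foot screws

### The job

Level the plywood plate of the potting stand with the spirit level: lay the level on the middle of the plate along its long direction and turn the foot screw in line with it until the bubble rests between its two marks, then take the level up, lay it there along the short direction and bring the bubble between its marks with the other foot screw. Leave the level lying so, with the whole plate level, and do not disturb the jar, the flower pot and the trowel.

Things in the scene. Friction and masses are not known exactly. Their poses are not given: they have to be found in the camera images.
- stand: fixed stand: dark steel base 230 (x) by 290 (y) by 12 mm, origin at the centre of its underside on the table; x along the short side, y along the long side, z up. A pivot post stands under the middle; the foot screws stand at (0, 130) mm, mid of a short edge, and (-100, 0) mm, mid of a long edge. The base never moves
- plate: the plywood plate 230 by 290 by 12 mm above the base, same axes as the stand when level. It tilts about its middle on the pivot post, held by the two foot screws. Its origin is its centre, at half thickness, 50 mm above the table
- plate_top (a point): centre of the plate's upper face (56 mm above the table); x along the short side (230 mm), y along the long side (290 mm), z the normal of the plate
- screw_long_grip (a point): centre of the round grey ribbed head (36 mm across, 26 mm high, top 104 mm above the table) of the foot screw of the long direction, 130 mm along stand +y from the middle. Axis upright, height fixed. Clockwise from above raises the plate there 2.5 mm per rad (tilt 0.0192 rad per rad). Takes 0.12 N m, stays where left; starts 1 to 2 rad from level, either way free
- screw_short_grip (a point): an equal head, of the foot screw of the short direction, 100 mm along stand -x from the middle: clockwise from above raises the plate there 2.5 mm per rad (tilt 0.025 rad per rad). Starts 0.9 to 1.6 rad from level
- level: loose spirit level: aluminium bar 100 (x) by 28 (y) by 36 mm (z), black ends, about 0.2 kg, origin at the centre of its underside. A green vial lies along x in its top (up to 43 mm high) with a white bubble 16 mm long and two black rings as marks. Starts upright on the table; grasp it across its width. On the plate's middle it clears both screw heads
- bubble (a joint): place of the bubble in the level (m): 0 midway between the marks, positive towards the level's +x end, limits +-0.020. The bubble goes to the higher end, 8 mm per degree of slope (0.458 m per rad), and takes about 1.5 s to come to rest. It is between the marks within +-0.0035
- jar: open glass jar, 76 mm across, 110 mm high, origin at the centre of its underside; bystander
- pot: open terracotta flower pot, 100 mm across the rim, 85 mm high, origin at the centre of its underside; bystander
- trowel: hand trowel lying flat, wooden handle and steel blade, 270 mm long along its x axis (blade to +x, 120 mm; handle to -x, 150 mm), 26 mm high; bystander

How it is judged (in metres and radians):
On the way:
1. the level lies released along the plate's long side (within 0.2 rad) with its bubble at rest between the marks (within 3.5 mm) (angle between the x axis of level and the y axis of plate_top, either way round below 0.2 rad and angle between the z axis of level and the z axis of plate_top, either way round below 0.03 rad and z of level in the frame of plate_top between -0.004 and 0.004 m and x of level in the frame of plate_top between -0.05 and 0.05 m and y of level in the frame of plate_top between -0.07 and 0.07 m and contact force between level and plate above 0.5 N and contact force between level and the fingers below 0.2 N and linear speed of level below 0.02 m/s and value of joint bubble between -0.0035 and 0.0035 m and velocity of joint bubble between -0.004 and 0.004 m/s), for 0.3 s.
At the end, for the whole second after the job is handed in: The level lies flat, released and at rest on the plate, centre within 50 mm (short side) and 70 mm (long side) of the plate's centre, along the short side within 0.2 rad, bubble at rest within 3.5 mm of its middle; the plate slopes less than 0.012 rad (angle between the x axis of level and the x axis of plate_top, either way round below 0.2 rad and angle between the z axis of level and the z axis of plate_top, either way round below 0.03 rad and z of level in the frame of plate_top between -0.004 and 0.004 m and x of level in the frame of plate_top between -0.05 and 0.05 m and y of level in the frame of plate_top between -0.07 and 0.07 m and contact force between level and plate above 0.5 N and contact force between level and the fingers below 0.2 N and linear speed of level below 0.02 m/s and value of joint bubble between -0.0035 and 0.0035 m and velocity of joint bubble between -0.004 and 0.004 m/s and angle between plate_top's own z axis and vertical below 0.012 rad); the robot touches nothing.
It fails at once if the jar is shifted by more than 20 mm (distance of jar from where it was at the start of the episode above 0.02 m).
It fails at once if the pot is shifted by more than 20 mm (distance of pot from where it was at the start of the episode above 0.02 m).
It fails at once if the trowel is shifted by more than 20 mm (distance of trowel from where it was at the start of the episode above 0.02 m).
It fails at once if the jar is tipped (angle between jar's own z axis and vertical above 0.5 rad).
It fails at once if the pot is tipped (angle between pot's own z axis and vertical above 0.5 rad).
It also fails if it takes over 72 s, if anything falls off the work surface, if the arm or the gripper's body presses on something with over 40 N, if the wrist force passes 120 N, or if a joint passes its speed limit or range.

### The arm

A 7-joint arm with a two-finger parallel gripper is mounted at the origin on the work surface. World frame = base frame: x ahead of the robot, y to its left, z up, the work surface at z = 0. Lengths are in m, angles in degrees, forces in N, time in s.
With the tool pointing down it reaches from about 0.4 to 0.85 m from the base axis. Payload 4.5 kg.
Tool frame: the origin (TCP) lies between the finger pads; the fingertips stand 19 mm ahead of it and the grasp point (between the pads) is the TCP; z points along the fingers, y is the line along which they close (so a half turn about z gives the same grasp; the last joint's range is limited). The gripper opens to 85 mm and grips with 20 to 120 N. Pads are 22 mm wide; open, the fingers measure 114 mm over their backs; the gripper's body (76 mm by 85 mm) begins 54 mm behind the grasp point. The pads swing forward as they close: fully open they stand 13 mm farther back than shut.
Start: joints at [-71.975, 39.483, -11.15, 89.685, 9.013, 51.709, -12.324], TCP at [0.173, 0.601, 0.25] pointing down, gripper open.
Joint ranges: [-172.22, 172.22], [-26.19, 119.32], [-84.43, 86.54], [7.71, 146.69], [-57.33, 237.33], [2.42, 119.75], [-152.13, 152.13]. Speed limits (degrees/s): [147.25, 147.25, 180, 180, 180, 180, 180].

### API

Orientations are given as [roll, pitch, yaw] about the fixed x, y, z axes, in that order (R = Rz(yaw) Ry(pitch) Rx(roll)).
In Python, from rig import arm gives the robot as it stands.
- The arm moves only by the tool apply_moves, never from a script. Its argument "series" is a list of rows, each an object with "offset": the shift along the tool's x, y, z as a fraction of full scale, a list of three; "rotation": the turn, a rotation vector about the tool's x, y, z as a fraction of full scale, a list of three; "claw": the gripper command: -1 is shut, 1 is fully open, values between are in proportion. In form: [{"offset": [dx, dy, dz], "rotation": [ax, ay, az], "claw": claw}, ...]. A call has 1 to 12 rows; each row is the pose to reach, as a shift and turn from the pose commanded when the call began, along the tool's axes at that moment; what a row does not reach only later rows make up. Full scale, the value 1, is 300 mm for a shift and pi/4 rad for a turn. A row lasts 1/8 s, in which the tool goes at most 62.5 mm and 10.7 degrees, less where a joint would pass 70% of its speed; a pose out of reach is approached as far as the arm can. A call with a number of a shift or a turn outside -1 to 1 is refused whole. A call with a gripper value outside its range is refused whole. The fingers move at their own pace and stop on an object; the grip force is fixed at half the most. Time passes only in rows, so rows that repeat a pose let the fingers close. It gives the time, the measured TCP pose, the force, the opening and the grip force at its end, in the units of the state.
- arm.read_state(): the state, without advancing time (a new reading comes with each control period).
- arm.get_image(name): name is "side" or "top" or "wrist"; returns the picture (420x560x3 uint8, red, green, blue); there is no depth.
- arm.get_calibration(name): a dict with "fov_y" (degrees; the focal length in pixels is half the picture's height over the tangent of half this angle, whatever the lens; pixels are square), "cx", "cy" (the principal point, pixels), "view" (4x4, takes a point from world to camera coordinates); the wrist camera has in their place "mount" (4x4, takes a point from camera to tool coordinates, whose origin is the TCP and whose axes are the flange's). Camera axes: x right, y down, z forward; pixel columns grow to the right and rows downward; lengths in m; the calibration is good to about 2 mm. A picture is of the moment at which its call begins: read the wrist's pose just before it. get_calibration takes no time and is no camera call.
- arm.finish_job(): hands the job in; it is judged then, once.
The state is a dict: "time": time; "joints": joint angles; "dq": joint speeds; "effort": joint torques, N m; "eef_pos": TCP position; "tool_rot": TCP orientation; "contact_force": force on the tool from outside, world axes, zero at the start; "torque": the same for the moment, N m; "finger_gap": finger opening in m; "grip_force": force on a finger pad.
Only numpy, scipy, OpenCV 4.12 (cv2) and the standard library are available. Lean on these libraries where they do the work, as an engineer would, in place of code of your own. Each camera call takes 0.05 s, during which the arm holds its last target. There are 200 camera calls.

## Working session

There is one attempt and no reset: what is moved stays moved. The work goes in short steps, Python scripts to look and compute and a tool call to move; the robot and the scene stay as the last step left them, time stands still between calls to the robot, and variables do not carry over. Pictures are saved under pics/ and viewed, at most 12 in all, crops included, and the job is handed in when it is done.

Besides the shell and the picture viewer there is one more tool, called after "Emit:" as name([rows], argument=value, ...), one row to a line, values as JSON. apply_moves: Moves the arm, as the interface text tells. Its arguments: {"type":"object","properties":{"series":{"type":"array"}},"required":["series"]}

```bash
ls; mkdir -p pics
python3 - <<'E'
from rig import arm
import cv2,numpy as np
print(arm.read_state())
for n in("side","top","wrist"):
    im=arm.get_image(n); cv2.imwrite(f"pics/{n}0.png",im[...,::-1]); c=arm.get_calibration(n); print(n,{k:np.round(v,4).tolist() for k,v in c.items() if not isinstance(v,str)})
a=cv2.imread("pics/side0.png");b=cv2.imread("pics/top0.png")
cv2.imwrite("pics/both.png",cv2.resize(np.vstack([a,b]),None,fx=.71,fy=.71))
E
```

```text
pics
{'time': 0.0, 'joints': array([-71.97514485,  39.53497186, -11.14532617,  89.74583432,
         9.01366232,  51.70950594, -12.32668291]), 'dq': array([-7.16814202e-02, -7.82537002e-02,  1.38530691e-02, -5.59224972e-02,
       -4.74433045e-02,  9.58085978e-05, -9.85975920e-04]), 'effort': array([ 2.98190462e-04, -5.39606559e+01, -1.26628228e+00, -1.58549774e+01,
        9.21815081e-03,  9.24963970e-03,  1.56999823e-05]), 'eef_pos': array([0.17307214, 0.59990853, 0.24946029]), 'tool_rot': array([-1.79892052e+02,  8.22906530e-03,  1.63915366e+02]), 'contact_force': array([-0.29559902,  0.84083752, -0.20726968]), 'torque': array([-0.00201795,  0.00022387, -0.01374717]), 'grip_force': 0.0, 'finger_gap': 0.08539568341203238}
side {'fov_y': 53.0036, 'cx': 276.1129, 'cy': 205.0115, 'view': [[0.8668, -0.4984, 0.0127, -0.5316], [-0.3709, -0.6616, -0.6517, 0.278], [0.3332, 0.5602, -0.7583, 0.9487], [0.0, 0.0, 0.0, 1.0]]}
top {'fov_y': 43.8786, 'cx': 281.9724, 'cy': 214.6747, 'view': [[0.0724, -0.9974, 0.0043, -0.0362], [-0.9733, -0.0716, -0.2179, 0.5983], [0.2176, 0.0116, -0.976, 1.3675], [0.0, 0.0, 0.0, 1.0]]}
wrist {'fov_y': 60.1049, 'cx': 273.9083, 'cy': 202.0339, 'mount': [[0.0, -0.964, -0.2659, 0.066], [1.0, 0.0002, -0.0007, -0.0002], [0.0007, -0.2659, 0.964, -0.123], [0.0, 0.0, 0.0, 1.0]]}
```

View pics/top0.png

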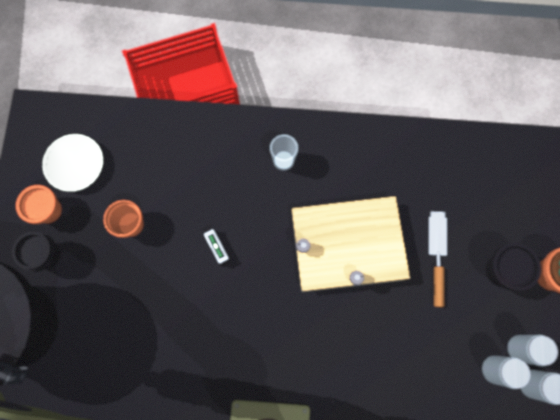

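View pics/side0.png

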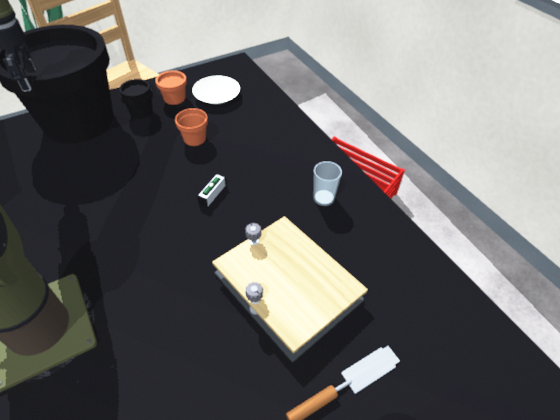

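The top view shows the level at about (216,246) and the plate centred at about (351,244). The long screw is at (304,245), the short screw at (357,278), the jar at (284,152), the pot at (124,218) and the trowel at (438,258). The side view agrees.

```bash
cat > h.py <<'E'
from rig import arm
import cv2,numpy as np
from scipy.spatial.transform import Rotation as R
def cam(n,st=None):
    c=arm.get_calibration(n); f=210/np.tan(np.radians(c["fov_y"]/2))
    K=np.array([[f,0,c["cx"]],[0,f,c["cy"]],[0,0,1]])
    if n=="wrist":
        T=np.eye(4);T[:3,:3]=R.from_euler("xyz",st["tool_rot"],degrees=True).as_matrix();T[:3,3]=st["eef_pos"]
        W=T@np.array(c["mount"])
    else: W=np.linalg.inv(np.array(c["view"]))
    return K,W
def cast(KW,px,z):
    K,W=KW; px=np.atleast_2d(px).astype(float)
    d=(W[:3,:3]@np.linalg.inv(K)@np.c_[px,np.ones(len(px))].T).T
    o=W[:3,3]; return o+d*((z-o[2])/d[:,2])[:,None]
def proj(KW,p):
    K,W=KW; q=np.linalg.inv(W)@np.r_[p,1]; u=K@q[:3]; return u[:2]/u[2]
def delta(p,yaw):
    """row offset and rotation (fractions) to reach TCP p, tool down, given yaw"""
    st=arm.read_state(); R0=R.from_euler("xyz",st["tool_rot"],degrees=True)
    R1=R.from_euler("xyz",[180,0,yaw],degrees=True)
    return np.round(R0.inv().apply(np.array(p)-st["eef_pos"])/.3,4),np.round((R0.inv()*R1).as_rotvec()/(np.pi/4),4)
E
python3 - <<'E'
from h import *
t=cv2.imread("pics/top0.png");T=cam("top")
hsv=cv2.cvtColor(t,cv2.COLOR_BGR2HSV)
m=cv2.inRange(hsv,(15,40,120),(35,255,255)); m[:150]=0
m=cv2.morphologyEx(m,cv2.MORPH_CLOSE,np.ones((25,25)))
c=max(cv2.findContours(m,0,2)[0],key=cv2.contourArea)
r=cv2.minAreaRect(c);print(r)
b=cast(T,cv2.boxPoints(r),.056);print(b.round(4),b.mean(0),np.linalg.norm(b[1]-b[0]),np.linalg.norm(b[2]-b[1]))
m=cv2.inRange(hsv,(0,0,150),(180,70,255))|cv2.inRange(hsv,(40,60,40),(90,255,255))
mm=np.zeros_like(m);mm[220:275,195:240]=m[220:275,195:240]
c=max(cv2.findContours(cv2.morphologyEx(mm,cv2.MORPH_CLOSE,np.ones((9,9))),0,2)[0],key=cv2.contourArea)
r=cv2.minAreaRect(c);print("level",r); b=cast(T,cv2.boxPoints(r),.036);print(b.round(4),b.mean(0))
print("screws",cast(T,[[304,245],[357,278]],.095))
print("jar,pot,trowel",cast(T,[[284,148]],.1),cast(T,[[124,218]],.08),cast(T,[[438,212],[439,306]],.01))
cv2.imwrite("pics/crop0.png",cv2.resize(t[190:300,190:430],None,fx=3.3,fy=3.3,interpolation=2))
E
```

```text
((350.14630126953125, 243.00958251953125), (84.71057891845703, 110.08210754394531), 83.25442504882812)
[[ 0.6239 -0.0146  0.056 ]
 [ 0.6834 -0.3169  0.056 ]
 [ 0.4506 -0.3491  0.056 ]
 [ 0.3946 -0.0571  0.056 ]] [ 0.53811444 -0.18442587  0.056     ] 0.30813626750320494 0.23509603162330664
level ((215.5000457763672, 246.00003051757812), (33.541019439697266, 11.62755298614502), 63.43495178222656)
[[0.536  0.2238 0.036 ]
 [0.5528 0.1964 0.036 ]
 [0.472  0.1467 0.036 ]
 [0.4556 0.1738 0.036 ]] [0.50409162 0.1851769  0.036     ]
screws [[ 0.51475894 -0.05723995  0.095     ]
 [ 0.43753603 -0.20146092  0.095     ]]
jar,pot,trowel [[0.78032378 0.0151635  0.1       ]] [[0.55551069 0.43433962 0.08      ]] [[ 0.6524582  -0.43737729  0.01      ]
 [ 0.38637456 -0.44206646  0.01      ]]
```

View pics/crop0.png

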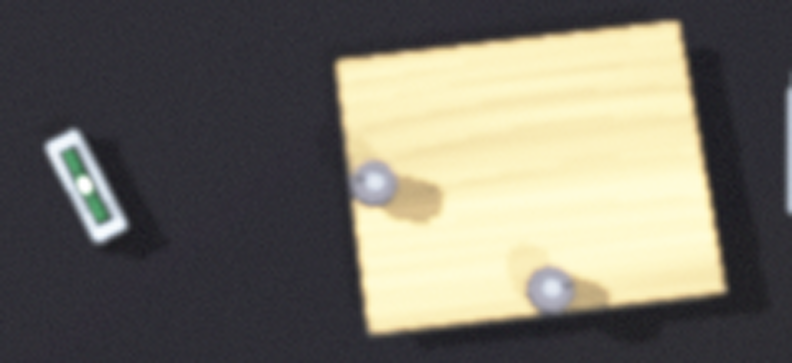

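The crop confirms it: the level lies at yaw about 32° and both screw heads are clear. The screws put the stand at yaw about 9.4° with its centre near (0.536, -0.185). Next I'll plan the approach to the level.

```bash
cat >> h.py <<'E'
def plan(*wps):
    st=arm.read_state(); p0=st["eef_pos"]; R0=R.from_euler("xyz",st["tool_rot"],degrees=True)
    for x,y,z,yaw in wps:
        R1=R.from_euler("xyz",[180,0,yaw],degrees=True); p=np.array([x,y,z])
        print((x,y,z,yaw),"offset",np.round(R0.inv().apply(p-p0)/.3,4).tolist(),"rot",np.round((R0.inv()*R1).as_rotvec()/(np.pi/4),4).tolist())
        p0,R0=p,R1
E
python3 -c "
from h import *
plan((.29,.46,.23,120),(.40,.32,.22,76),(.504,.185,.2,32))"
```

```text
(0.29, 0.46, 0.23, 120) offset [-0.5038, -0.3406, 0.0661] rot [-0.0016, 0.0008, 0.9759]
(0.4, 0.32, 0.22, 76) offset [-0.5875, 0.0842, 0.0333] rot [-0.0, -0.0, 0.9778]
(0.504, 0.185, 0.2, 32) offset [-0.3528, 0.4452, 0.0667] rot [-0.0, -0.0, 0.9778]
```

Emit:
apply_moves([
  {"offset":[-0.504,-0.341,0.066],"rotation":[0,0,0.976],"claw":1},
  {"offset":[-0.504,-0.341,0.066],"rotation":[0,0,0.976],"claw":1},
  {"offset":[-0.504,-0.341,0.066],"rotation":[0,0,0.976],"claw":1},
  {"offset":[-0.504,-0.341,0.066],"rotation":[0,0,0.976],"claw":1},
  {"offset":[-0.504,-0.341,0.066],"rotation":[0,0,0.976],"claw":1},
])

```text
time: 0.78
eef_pos: [0.2903, 0.4602, 0.2304]
tool_rot: [-180.0, 0.0, 120.0]
contact_force: [-0.7, 0.2, 0.4]
finger_gap: 0.0857
grip_force: 0.0
```

Emit:
apply_moves([
  {"offset":[-0.588,0.084,0.033],"rotation":[0,0,0.978],"claw":1},
  {"offset":[-0.588,0.084,0.033],"rotation":[0,0,0.978],"claw":1},
  {"offset":[-0.588,0.084,0.033],"rotation":[0,0,0.978],"claw":1},
  {"offset":[-0.588,0.084,0.033],"rotation":[0,0,0.978],"claw":1},
  {"offset":[-0.588,0.084,0.033],"rotation":[0,0,0.978],"claw":1},
])

```text
time: 1.4
eef_pos: [0.3997, 0.3212, 0.2204]
tool_rot: [-180.0, -0.0, 76.3]
contact_force: [-1.4, 0.4, 0.5]
finger_gap: 0.0853
grip_force: 0.0
```

Emit:
apply_moves([
  {"offset":[-0.353,0.445,0.067],"rotation":[0,0,0.978],"claw":1},
  {"offset":[-0.353,0.445,0.067],"rotation":[0,0,0.978],"claw":1},
  {"offset":[-0.353,0.445,0.067],"rotation":[0,0,0.978],"claw":1},
  {"offset":[-0.353,0.445,0.067],"rotation":[0,0,0.978],"claw":1},
  {"offset":[-0.353,0.445,0.067],"rotation":[0,0,0.978],"claw":1},
  {"offset":[-0.353,0.445,0.067],"rotation":[0,0,0.978],"claw":1},
  {"offset":[-0.353,0.445,0.067],"rotation":[0,0,0.978],"claw":1},
])

```text
time: 2.28
eef_pos: [0.5035, 0.1863, 0.2005]
tool_rot: [-179.9, -0.0, 32.3]
contact_force: [-0.4, 0.2, 0.3]
finger_gap: 0.0853
grip_force: 0.0
```

Run:
```python
from h import *
st=arm.read_state();im=arm.get_image("wrist");cv2.imwrite("pics/w1.png",im[...,::-1])
print(st["time"],st["eef_pos"],st["tool_rot"],st["joints"].round(1))
K=cam("wrist",st)
hsv=cv2.cvtColor(im,cv2.COLOR_RGB2HSV)
m=cv2.inRange(hsv,(40,80,30),(90,255,255))
c=max(cv2.findContours(cv2.morphologyEx(m,cv2.MORPH_CLOSE,np.ones((25,25))),0,2)[0],key=cv2.contourArea)
r=cv2.minAreaRect(c);print("vial",r);b=cast(K,cv2.boxPoints(r),.041);print(b.round(4),b.mean(0))
for i in(0,1):
    d=b[i+1]-b[i];print(np.linalg.norm(d),np.degrees(np.arctan2(d[1],d[0])))
```

```text
2.275 [0.50348201 0.18633862 0.20050468] [-1.79949931e+02 -8.94991209e-03  3.22581212e+01] [-37.9  38.7  21.2 109.  -22.5  36.4 -60.3]
vial ((278.5, 187.0), (84.0, 15.0), 90.0)
[[0.533  0.2064 0.041 ]
 [0.5392 0.1966 0.041 ]
 [0.4813 0.1593 0.041 ]
 [0.4747 0.1698 0.041 ]] [0.50705952 0.18302862 0.041     ]
0.011611452978819605 -57.7344219620104
0.06890230115997685 -147.2301069432459
```

View pics/w1.png

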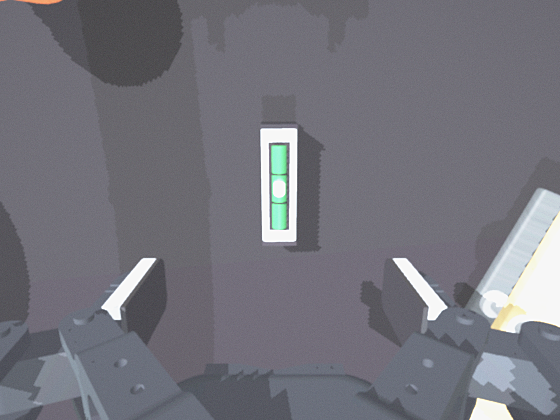

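The wrist picture shows the level at (279,187), aligned with the tool and with its bubble centred. The fingers straddle it cleanly.

```bash
python3 -c "
from h import *
plan((.507,.183,.06,32.5),(.507,.183,.024,32.5),(.507,.183,.15,32.5),(.53,.02,.15,60),(.536,-.185,.15,99.4),(.536,-.185,.083,99.4))"
```

```text
(0.507, 0.183, 0.06, 32.5) offset [0.004, 0.0148, 0.4685] rot [-0.0008, -0.0003, -0.0069]
(0.507, 0.183, 0.024, 32.5) offset [-0.0, -0.0, 0.12] rot [0.0, 0.0, 0.0]
(0.507, 0.183, 0.15, 32.5) offset [0.0, 0.0, -0.42] rot [0.0, 0.0, 0.0]
(0.53, 0.02, 0.15, 60) offset [-0.2273, 0.4994, 0.0] rot [0.0, 0.0, -0.6111]
(0.536, -0.185, 0.15, 99.4) offset [-0.5818, 0.359, 0.0] rot [-0.0, 0.0, -0.8756]
(0.536, -0.185, 0.083, 99.4) offset [0.0, -0.0, 0.2233] rot [0.0, 0.0, 0.0]
```

Emit:
apply_moves([
  {"offset":[0.004,0.015,0.4],"rotation":[0,0,-0.007],"claw":1},
  {"offset":[0.004,0.015,0.4],"rotation":[0,0,-0.007],"claw":1},
  {"offset":[0.004,0.015,0.588],"rotation":[0,0,-0.007],"claw":1},
  {"offset":[0.004,0.015,0.588],"rotation":[0,0,-0.007],"claw":1},
  {"offset":[0.004,0.015,0.588],"rotation":[0,0,-0.007],"claw":1},
  {"offset":[0.004,0.015,0.588],"rotation":[0,0,-0.007],"claw":-1},
  {"offset":[0.004,0.015,0.588],"rotation":[0,0,-0.007],"claw":-1},
  {"offset":[0.004,0.015,0.588],"rotation":[0,0,-0.007],"claw":-1},
  {"offset":[0.004,0.015,0.588],"rotation":[0,0,-0.007],"claw":-1},
  {"offset":[0.004,0.015,0.588],"rotation":[0,0,-0.007],"claw":-1},
  {"offset":[0.004,0.015,0.588],"rotation":[0,0,-0.007],"claw":-1},
])

```text
time: 3.7
eef_pos: [0.5078, 0.1825, 0.0252]
tool_rot: [-180.0, -0.1, 32.3]
contact_force: [-1.0, 1.4, 7.8]
finger_gap: 0.0267
grip_force: 60.6
```

Emit:
apply_moves([
  {"offset":[0,0,-0.15],"rotation":[0,0,0],"claw":-1},
  {"offset":[0,0,-0.3],"rotation":[0,0,0],"claw":-1},
  {"offset":[0,0,-0.48],"rotation":[0,0,0],"claw":-1},
  {"offset":[0,0,-0.48],"rotation":[0,0,0],"claw":-1},
  {"offset":[-0.11,0.25,-0.48],"rotation":[0,0,-0.3],"claw":-1},
  {"offset":[-0.227,0.499,-0.48],"rotation":[0,0,-0.611],"claw":-1},
  {"offset":[-0.227,0.499,-0.48],"rotation":[0,0,-0.611],"claw":-1},
  {"offset":[-0.227,0.499,-0.48],"rotation":[0,0,-0.611],"claw":-1},
])

```text
time: 4.7
eef_pos: [0.529, 0.0139, 0.1671]
tool_rot: [-180.0, 0.2, 59.3]
contact_force: [0.1, 0.9, -1.4]
finger_gap: 0.027
grip_force: 60.0
```

Emit:
apply_moves([
  {"offset":[-0.582,0.359,0],"rotation":[0,0,-0.876],"claw":-1},
  {"offset":[-0.582,0.359,0],"rotation":[0,0,-0.876],"claw":-1},
  {"offset":[-0.582,0.359,0],"rotation":[0,0,-0.876],"claw":-1},
  {"offset":[-0.582,0.359,0],"rotation":[0,0,-0.876],"claw":-1},
  {"offset":[-0.582,0.359,0],"rotation":[0,0,-0.876],"claw":-1},
  {"offset":[-0.582,0.359,0],"rotation":[0,0,-0.876],"claw":-1},
])

```text
time: 5.45
eef_pos: [0.535, -0.183, 0.1673]
tool_rot: [-180.0, -0.2, 99.3]
contact_force: [0.9, 0.7, -2.8]
finger_gap: 0.0273
grip_force: 60.0
```

Run:
```python
from h import *
st=arm.read_state();im=arm.get_image("wrist");cv2.imwrite("pics/w2.png",im[...,::-1])
print(st["time"],st["eef_pos"],st["tool_rot"],st["joints"].round(1),st["finger_gap"],st["grip_force"])
plan((.536,-.185,.083,99.4))
```

```text
5.45 [ 0.53498628 -0.18295193  0.16734681] [-1.79954396e+02 -1.68680588e-01  9.92657354e+01] [ 17.   41.5  -4.5 104.7   5.1  34.1  18.6] 0.027334242371948283 60.04731059074402
(0.536, -0.185, 0.083, 99.4) offset [-0.0081, 0.0019, 0.2819] rot [-0.0007, -0.0031, -0.0017]
```

View pics/w2.png

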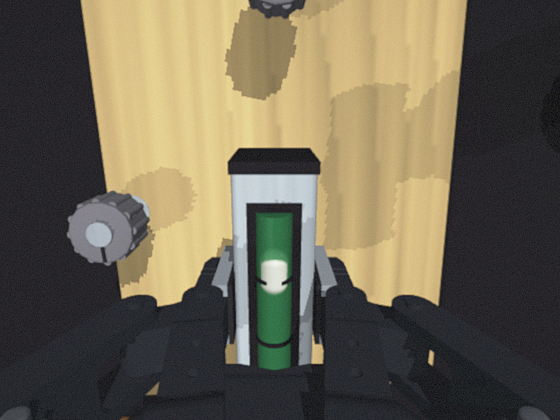

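The level is held, and the plate edges sit symmetrically about it in the view. The long screw is at the top and the short screw is at left (110,230). I'll lower it, release it, and back off straight up.

Emit:
apply_moves([
  {"offset":[-0.008,0.002,0.2],"rotation":[0,0,0],"claw":-1},
  {"offset":[-0.008,0.002,0.24],"rotation":[0,0,0],"claw":-1},
  {"offset":[-0.008,0.002,0.268],"rotation":[0,0,0],"claw":-1},
  {"offset":[-0.008,0.002,0.277],"rotation":[0,0,0],"claw":-1},
  {"offset":[-0.008,0.002,0.277],"rotation":[0,0,0],"claw":-1},
  {"offset":[-0.008,0.002,0.277],"rotation":[0,0,0],"claw":0.1},
  {"offset":[-0.008,0.002,0.277],"rotation":[0,0,0],"claw":0.3},
  {"offset":[-0.008,0.002,0.277],"rotation":[0,0,0],"claw":0.5},
  {"offset":[-0.008,0.002,0.277],"rotation":[0,0,0],"claw":0.5},
])

```text
time: 6.62
eef_pos: [0.536, -0.1884, 0.0851]
tool_rot: [180.0, 0.0, 99.2]
contact_force: [-0.0, 0.6, 0.4]
finger_gap: 0.0639
grip_force: 0.0
```

Emit:
apply_moves([
  {"offset":[0,0,-0.1],"rotation":[0,0,0],"claw":0.5},
  {"offset":[0,0,-0.24],"rotation":[0,0,0],"claw":0.5},
  {"offset":[0,0,-0.37],"rotation":[0,0,0],"claw":0.5},
  {"offset":[0,0,-0.37],"rotation":[0,0,0],"claw":0.5},
  {"offset":[0,0,-0.37],"rotation":[0,0,0],"claw":0.5},
  {"offset":[0,0,-0.37],"rotation":[0,0,0],"claw":0.5},
  {"offset":[0,0,-0.37],"rotation":[0,0,0],"claw":0.5},
  {"offset":[0,0,-0.37],"rotation":[0,0,0],"claw":0.5},
])

```text
time: 7.62
eef_pos: [0.5357, -0.1883, 0.1954]
tool_rot: [-179.9, -0.0, 99.2]
contact_force: [0.5, 0.4, -0.1]
finger_gap: 0.0644
grip_force: 0.0
```

```bash
cat >> h.py <<'E'
def bubble(name):
    st=arm.read_state();im=arm.get_image("wrist");cv2.imwrite(f"pics/{name}.png",im[...,::-1])
    K=cam("wrist",st); hsv=cv2.cvtColor(im,cv2.COLOR_RGB2HSV)
    g=cv2.morphologyEx(cv2.inRange(hsv,(40,80,25),(90,255,255)),cv2.MORPH_CLOSE,np.ones((45,45)))
    c=max(cv2.findContours(g,0,2)[0],key=cv2.contourArea); r=cv2.minAreaRect(c)
    v=np.zeros_like(g);cv2.drawContours(v,[c],-1,255,-1)
    w=cv2.inRange(hsv,(0,0,120),(180,60,255))&cv2.erode(v,np.ones((3,3)))
    ys,xs=np.nonzero(w); bp=np.array([xs.mean(),ys.mean()])
    b=cast(K,cv2.boxPoints(r),.096); e=b[[1,2]]-b[[0,1]]; u=e[np.argmax(np.linalg.norm(e,axis=1))]
    L=np.linalg.norm(u);u/=L
    if u@K[1][:3,:3]@[0,1,0]>0:u=-u   # up in the image
    B=cast(K,bp,.096)[0]
    print("t",st["time"],"tcp",st["eef_pos"].round(4),"yaw",st["tool_rot"].round(2),"vial centre",b.mean(0).round(4),"dir",np.degrees(np.arctan2(u[1],u[0])).round(1),"len",L.round(4),"bubble towards dir mm",(1000*(B-b.mean(0))@u).round(2),"px",r,bp,len(xs))
E
python3 -c "
from h import *
bubble('w3')
plan((.5148,-.0572,.17,99))"
```

```text
t 7.625 tcp [ 0.5357 -0.1883  0.1954] yaw [-1.7994e+02 -3.0000e-02  9.9210e+01] vial centre [ 0.6711 -0.2816  0.096 ] dir 9.3 len 0.1668 bubble towards dir mm nan px ((437.0, 357.5), (244.0, 123.0), 0.0) [nan nan] 0
(0.5148, -0.0572, 0.17, 99) offset [0.4425, 0.0009, 0.0853] rot [-0.0009, -0.0005, 0.0046]h.py:36: RuntimeWarning: Mean of empty slice.
  ys,xs=np.nonzero(w); bp=np.array([xs.mean(),ys.mean()])
  ret = ret.dtype.type(ret / rcount)
```

View pics/w3.png

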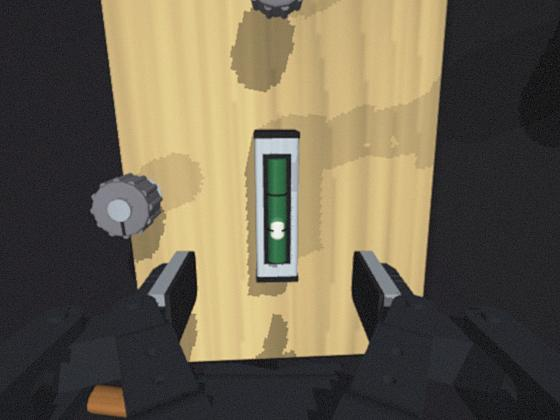

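The level lies on the plate's middle, with the vial centred at about row 210 and the bubble at (277,231). It is low at the long screw, so that screw needs a clockwise turn. I'll fix the mask and measure.

```bash
sed -i 's/g=cv2.morphologyEx(cv2.inRange(hsv,(40,80,25),(90,255,255)),cv2.MORPH_CLOSE,np.ones((45,45)))/g=cv2.inRange(hsv,(45,110,50),(85,255,255)); g[:,:200]=0; g[:,360:]=0; g[:100]=0; g[300:]=0; g=cv2.morphologyEx(g,cv2.MORPH_CLOSE,np.ones((45,5)))/' h.py
python3 - <<'E'
from h import *
bubble('w3')
st=arm.read_state();K=cam("wrist",st)
print("short",cast(K,[[119.5,210]],.104))
plan((.5148,-.0572,.19,99.2))
E
```

```text
t 7.675 tcp [ 0.5358 -0.1883  0.1955] yaw [-1.7996e+02 -2.0000e-02  9.9210e+01] vial centre [ 0.5386 -0.1894  0.096 ] dir 99.7 len 0.0696 bubble towards dir mm -11.91 px ((276.5, 210.0), (104.0, 19.0), 90.0) [276.69545455 229.59545455] 220
short [[ 0.44231724 -0.20132191  0.104     ]]
(0.5148, -0.0572, 0.19, 99.2) offset [0.4427, 0.0007, 0.0189] rot [-0.0007, -0.0004, 0.0001]
```

Emit:
apply_moves([
  {"offset":[0.443,0.01,0.02],"rotation":[0,0,0],"claw":0.5},
  {"offset":[0.443,0.01,0.02],"rotation":[0,0,0],"claw":0.5},
  {"offset":[0.443,0.01,0.02],"rotation":[0,0,0],"claw":0.5},
  {"offset":[0.443,0.01,0.02],"rotation":[0,0,0],"claw":0.5},
])

```text
time: 8.22
eef_pos: [0.5178, -0.0564, 0.19]
tool_rot: [180.0, 0.0, 99.3]
contact_force: [0.0, -0.8, 0.0]
finger_gap: 0.0639
grip_force: 0.0
```

Run:
```python
from h import *
st=arm.read_state();im=arm.get_image("wrist");cv2.imwrite("pics/w4.png",im[...,::-1]);K=cam("wrist",st)
print(st["eef_pos"],st["tool_rot"],proj(K,[.518,-.057,.104]))
```

```text
[ 0.51781648 -0.05641875  0.19004   ] [1.79995072e+02 1.91579771e-02 9.92889159e+01] [272.29695448 216.968834  ]
```

View pics/w4.png

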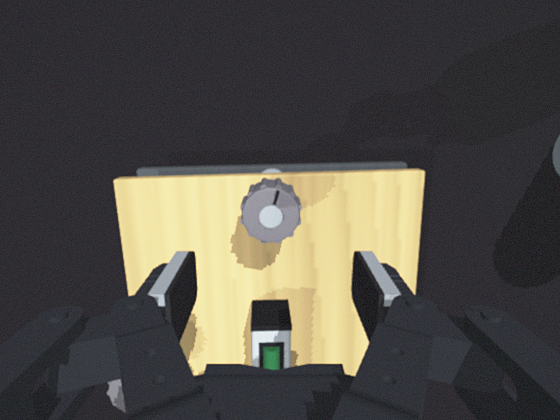

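The screw head's top is at (271,215), within about 1 mm of the predicted point and between the fingers. I'll descend, grip, and turn it 80° clockwise in two 40° moves.

Emit:
apply_moves([
  {"offset":[0.003,0,0.17],"rotation":[0,0,0],"claw":0.5},
  {"offset":[0.003,0,0.3],"rotation":[0,0,0],"claw":0.5},
  {"offset":[0.003,0,0.32],"rotation":[0,0,0],"claw":0.5},
  {"offset":[0.003,0,0.32],"rotation":[0,0,0],"claw":0.5},
  {"offset":[0.003,0,0.32],"rotation":[0,0,0],"claw":-1},
  {"offset":[0.003,0,0.32],"rotation":[0,0,0],"claw":-1},
  {"offset":[0.003,0,0.32],"rotation":[0,0,0],"claw":-1},
  {"offset":[0.003,0,0.32],"rotation":[0,0,0],"claw":-1},
])

```text
time: 9.28
eef_pos: [0.5159, -0.0567, 0.0955]
tool_rot: [-179.9, 0.0, 99.2]
contact_force: [-4.0, -1.3, 8.1]
finger_gap: 0.0343
grip_force: 59.0
```

Emit:
apply_moves([
  {"offset":[0,0,0],"rotation":[0,0,0.2],"claw":-1},
  {"offset":[0,0,0],"rotation":[0,0,0.4],"claw":-1},
  {"offset":[0,0,0],"rotation":[0,0,0.6],"claw":-1},
  {"offset":[0,0,0],"rotation":[0,0,0.8],"claw":-1},
  {"offset":[0,0,0],"rotation":[0,0,0.89],"claw":-1},
  {"offset":[0,0,0],"rotation":[0,0,0.89],"claw":-1},
])

```text
time: 10.02
eef_pos: [0.5151, -0.0565, 0.0955]
tool_rot: [-179.8, 0.1, 59.0]
contact_force: [-6.8, -2.5, 10.3]
finger_gap: 0.0346
grip_force: 59.0
```

Emit:
apply_moves([
  {"offset":[0,0,0],"rotation":[0,0,0.2],"claw":-1},
  {"offset":[0,0,0],"rotation":[0,0,0.4],"claw":-1},
  {"offset":[0,0,0],"rotation":[0,0,0.6],"claw":-1},
  {"offset":[0,0,0],"rotation":[0,0,0.8],"claw":-1},
  {"offset":[0,0,0],"rotation":[0,0,0.89],"claw":-1},
  {"offset":[0,0,0],"rotation":[0,0,0.89],"claw":-1},
  {"offset":[0,0,0],"rotation":[0,0,0.89],"claw":-1},
  {"offset":[0,0,0],"rotation":[0,0,0.89],"claw":0.5},
  {"offset":[0,0,0],"rotation":[0,0,0.89],"claw":0.5},
  {"offset":[0,0,0],"rotation":[0,0,0.89],"claw":0.5},
  {"offset":[0,0,-0.2],"rotation":[0,0,0.89],"claw":0.5},
  {"offset":[0,0,-0.35],"rotation":[0,0,0.89],"claw":0.5},
])

```text
time: 11.52
eef_pos: [0.5179, -0.0559, 0.2004]
tool_rot: [180.0, -0.0, 19.1]
contact_force: [0.0, 0.3, -0.1]
finger_gap: 0.064
grip_force: 0.0
```

Run:
```python
from h import *
st=arm.read_state();print(st["eef_pos"],st["tool_rot"])
plan((.53,-.12,.195,60),(.5358,-.1883,.1955,99.2))
```

```text
[ 0.51785952 -0.05590965  0.20039104] [ 1.79981699e+02 -1.37024450e-02  1.91037904e+01]
(0.53, -0.12, 0.195, 60) offset [-0.0317, 0.2151, 0.018] rot [0.0005, -0.0001, -0.9088]
(0.5358, -0.1883, 0.1955, 99.2) offset [-0.1875, 0.1306, -0.0017] rot [-0.0, 0.0, -0.8711]
```

Emit:
apply_moves([
  {"offset":[-0.032,0.215,0.018],"rotation":[0,0,-0.909],"claw":0.5},
  {"offset":[-0.032,0.215,0.018],"rotation":[0,0,-0.909],"claw":0.5},
  {"offset":[-0.032,0.215,0.018],"rotation":[0,0,-0.909],"claw":0.5},
  {"offset":[-0.032,0.215,0.018],"rotation":[0,0,-0.909],"claw":0.5},
  {"offset":[-0.032,0.215,0.018],"rotation":[0,0,-0.909],"claw":0.5},
])

```text
time: 12.15
eef_pos: [0.5297, -0.12, 0.1936]
tool_rot: [180.0, -0.0, 59.9]
contact_force: [0.5, -0.7, 0.8]
finger_gap: 0.0638
grip_force: 0.0
```

Emit:
apply_moves([
  {"offset":[-0.187,0.131,0],"rotation":[0,0,-0.871],"claw":0.5},
  {"offset":[-0.187,0.131,0],"rotation":[0,0,-0.871],"claw":0.5},
  {"offset":[-0.187,0.131,0],"rotation":[0,0,-0.871],"claw":0.5},
  {"offset":[-0.187,0.131,0],"rotation":[0,0,-0.871],"claw":0.5},
  {"offset":[-0.187,0.131,0],"rotation":[0,0,-0.871],"claw":0.5},
  {"offset":[-0.187,0.131,0],"rotation":[0,0,-0.871],"claw":0.5},
])

```text
time: 12.9
eef_pos: [0.5355, -0.1881, 0.1935]
tool_rot: [-180.0, -0.0, 99.0]
contact_force: [0.2, -0.2, 0.6]
finger_gap: 0.0639
grip_force: 0.0
```

Run:
```python
from h import *
bubble('w5')
```

```text
t 12.9 tcp [ 0.5355 -0.1881  0.1935] yaw [-179.99   -0.     99.02] vial centre [ 0.5387 -0.1906  0.096 ] dir 99.5 len 0.0693 bubble towards dir mm 0.5 px ((276.5, 213.0), (104.0, 19.0), 90.0) [277.06048387 214.32258065] 248
```

View pics/w5.png

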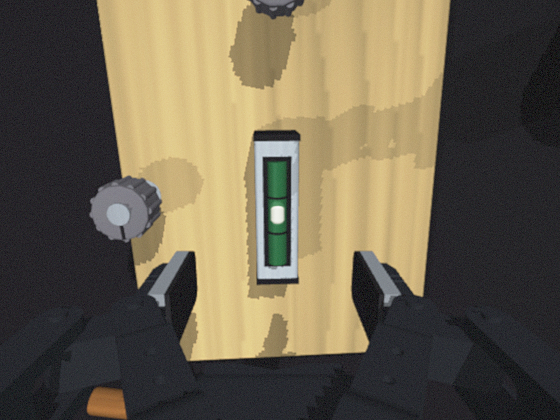

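The bubble now sits at (277,214), between the rings at rows 198 and 233. I'll wait briefly, regrasp the level, turn it through 90° and lay it along the short side.

```bash
python3 -c "
from h import *
plan((.5385,-.1895,.081,99.3),(.5385,-.1895,.165,99.3),(.5375,-.187,.165,54),(.5365,-.1855,.165,9.4),(.5365,-.1855,.084,9.4))"
```

```text
(0.5385, -0.1895, 0.081, 99.3) offset [-0.0064, 0.009, 0.375] rot [-0.0003, 0.0001, -0.0051]
(0.5385, -0.1895, 0.165, 99.3) offset [0.0, 0.0, -0.28] rot [0.0, 0.0, 0.0]
(0.5375, -0.187, 0.165, 54) offset [0.0088, -0.0019, -0.0] rot [0.0, -0.0, 1.0067]
(0.5365, -0.1855, 0.165, 9.4) offset [0.0021, -0.0056, -0.0] rot [-0.0, -0.0, 0.9911]
(0.5365, -0.1855, 0.084, 9.4) offset [0.0, -0.0, 0.27] rot [0.0, 0.0, 0.0]
```

Emit:
apply_moves([
  {"offset":[0,0,0],"rotation":[0,0,0],"claw":0.5},
  {"offset":[0,0,0],"rotation":[0,0,0],"claw":0.5},
  {"offset":[0,0,0],"rotation":[0,0,0],"claw":0.5},
  {"offset":[0,0,0],"rotation":[0,0,0],"claw":0.5},
  {"offset":[0,0,0],"rotation":[0,0,0],"claw":0.5},
  {"offset":[0,0,0],"rotation":[0,0,0],"claw":0.5},
])

```text
time: 13.7
eef_pos: [0.5355, -0.1881, 0.1935]
tool_rot: [-180.0, -0.0, 99.2]
contact_force: [-0.1, -1.0, 0.5]
finger_gap: 0.064
grip_force: 0.0
```

Emit:
apply_moves([
  {"offset":[-0.006,0.009,0.2],"rotation":[0,0,0],"claw":0.5},
  {"offset":[-0.006,0.009,0.34],"rotation":[0,0,0],"claw":0.5},
  {"offset":[-0.006,0.009,0.372],"rotation":[0,0,0],"claw":0.5},
  {"offset":[-0.006,0.009,0.372],"rotation":[0,0,0],"claw":0.5},
  {"offset":[-0.006,0.009,0.372],"rotation":[0,0,0],"claw":-1},
  {"offset":[-0.006,0.009,0.372],"rotation":[0,0,0],"claw":-1},
  {"offset":[-0.006,0.009,0.372],"rotation":[0,0,0],"claw":-1},
  {"offset":[-0.006,0.009,0.372],"rotation":[0,0,0],"claw":-1},
  {"offset":[-0.006,0.009,0.3],"rotation":[0,0,0],"claw":-1},
  {"offset":[-0.006,0.009,0.17],"rotation":[0,0,0],"claw":-1},
  {"offset":[-0.006,0.009,0.095],"rotation":[0,0,0],"claw":-1},
])

```text
time: 15.08
eef_pos: [0.5392, -0.1897, 0.1674]
tool_rot: [179.9, 0.1, 99.2]
contact_force: [-0.6, -0.1, -1.9]
finger_gap: 0.027
grip_force: 60.0
```

Emit:
apply_moves([
  {"offset":[0.009,-0.002,0],"rotation":[0,0,0.2],"claw":-1},
  {"offset":[0.009,-0.002,0],"rotation":[0,0,0.4],"claw":-1},
  {"offset":[0.009,-0.002,0],"rotation":[0,0,0.6],"claw":-1},
  {"offset":[0.009,-0.002,0],"rotation":[0,0,0.8],"claw":-1},
  {"offset":[0.009,-0.002,0],"rotation":[0,0,1.0],"claw":-1},
  {"offset":[0.009,-0.002,0],"rotation":[0,0,1.0],"claw":-1},
])

```text
time: 15.82
eef_pos: [0.5375, -0.1866, 0.1655]
tool_rot: [180.0, -0.0, 54.3]
contact_force: [0.1, -0.0, -2.5]
finger_gap: 0.0269
grip_force: 59.9
```

Emit:
apply_moves([
  {"offset":[0.002,-0.006,0],"rotation":[0,0,0.2],"claw":-1},
  {"offset":[0.002,-0.006,0],"rotation":[0,0,0.4],"claw":-1},
  {"offset":[0.002,-0.006,0],"rotation":[0,0,0.6],"claw":-1},
  {"offset":[0.002,-0.006,0],"rotation":[0,0,0.8],"claw":-1},
  {"offset":[0.002,-0.006,0],"rotation":[0,0,0.995],"claw":-1},
  {"offset":[0.002,-0.006,0],"rotation":[0,0,0.995],"claw":-1},
  {"offset":[0.002,-0.006,0],"rotation":[0,0,0.995],"claw":-1},
])

```text
time: 16.7
eef_pos: [0.5363, -0.1853, 0.1652]
tool_rot: [-180.0, -0.0, 9.6]
contact_force: [-0.4, -0.6, -2.7]
finger_gap: 0.027
grip_force: 59.9
```

```bash
python3 -c "
from h import *
st=arm.read_state();print(st['time'],st['eef_pos'],st['tool_rot'],st['joints'].round(1))
plan((.5365,-.1855,.084,9.4))"
```

```text
16.7 [ 0.53634558 -0.18526729  0.16516619] [-1.79979449e+02 -8.84382669e-03  9.64915770e+00] [  1.1  44.2  23.2 105.4 -27.9  36.1 -39. ]
(0.5365, -0.1855, 0.084, 9.4) offset [0.0003, 0.0009, 0.2706] rot [-0.0005, -0.0002, 0.0055]
```

Emit:
apply_moves([
  {"offset":[0,0,0.15],"rotation":[0,0,0],"claw":-1},
  {"offset":[0,0,0.22],"rotation":[0,0,0],"claw":-1},
  {"offset":[0,0,0.257],"rotation":[0,0,0],"claw":-1},
  {"offset":[0,0,0.267],"rotation":[0,0,0],"claw":-1},
  {"offset":[0,0,0.267],"rotation":[0,0,0],"claw":-1},
  {"offset":[0,0,0.267],"rotation":[0,0,0],"claw":0.1},
  {"offset":[0,0,0.267],"rotation":[0,0,0],"claw":0.3},
  {"offset":[0,0,0.267],"rotation":[0,0,0],"claw":0.5},
  {"offset":[0,0,0.267],"rotation":[0,0,0],"claw":0.5},
])

```text
time: 17.82
eef_pos: [0.5366, -0.1854, 0.0851]
tool_rot: [180.0, -0.0, 9.4]
contact_force: [0.5, -0.3, -0.7]
finger_gap: 0.0639
grip_force: 0.0
```

Emit:
apply_moves([
  {"offset":[0,0,-0.1],"rotation":[0,0,0],"claw":0.5},
  {"offset":[0,0,-0.24],"rotation":[0,0,0],"claw":0.5},
  {"offset":[0,0,-0.37],"rotation":[0,0,0],"claw":0.5},
  {"offset":[0,0,-0.37],"rotation":[0,0,0],"claw":0.5},
  {"offset":[0,0,-0.37],"rotation":[0,0,0],"claw":0.5},
  {"offset":[0,0,-0.37],"rotation":[0,0,0],"claw":0.5},
  {"offset":[0,0,-0.37],"rotation":[0,0,0],"claw":0.5},
  {"offset":[0,0,-0.37],"rotation":[0,0,0],"claw":0.5},
  {"offset":[0,0,-0.37],"rotation":[0,0,0],"claw":0.5},
  {"offset":[0,0,-0.37],"rotation":[0,0,0],"claw":0.5},
  {"offset":[0,0,-0.37],"rotation":[0,0,0],"claw":0.5},
])

```text
time: 19.2
eef_pos: [0.5364, -0.1854, 0.196]
tool_rot: [-180.0, -0.0, 9.4]
contact_force: [0.0, -0.1, -0.1]
finger_gap: 0.0639
grip_force: 0.0
```

Run:
```python
from h import *
bubble('w6')
plan((.438,-.2015,.19,9.4))
```

```text
t 19.2 tcp [ 0.5364 -0.1854  0.196 ] yaw [-180.     -0.      9.43] vial centre [ 0.5387 -0.1862  0.096 ] dir 8.4 len 0.0695 bubble towards dir mm -17.72 px ((274.4876708984375, 206.9613800048828), (18.28055191040039, 104.10682678222656), 0.7345209717750549) [274. 235.] 194
(0.438, -0.2015, 0.19, 9.4) offset [-0.3323, -0.0006, 0.0199] rot [-0.0001, -0.0001, 0.0005]
```

View pics/w6.png

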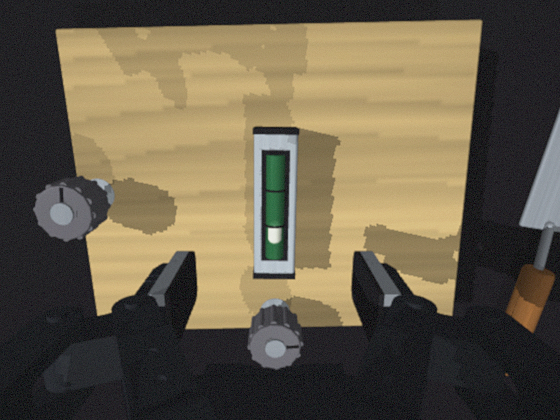

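The level lies along the short side at (275,206). The bubble is at (274,235), 17.7 mm towards the short screw, so that side is high and needs about 89° anticlockwise. I'll grip at yaw -35° so the fingers stay clear of the level.

```bash
python3 -c "
from h import *
plan((.438,-.201,.19,-35))"
```

```text
(0.438, -0.201, 0.19, -35) offset [-0.332, -0.0022, 0.0199] rot [-0.0002, -0.0, 0.9872]
```

Emit:
apply_moves([
  {"offset":[-0.332,-0.002,0.02],"rotation":[0,0,0.987],"claw":0.5},
  {"offset":[-0.332,-0.002,0.02],"rotation":[0,0,0.987],"claw":0.5},
  {"offset":[-0.332,-0.002,0.02],"rotation":[0,0,0.987],"claw":0.5},
  {"offset":[-0.332,-0.002,0.02],"rotation":[0,0,0.987],"claw":0.5},
  {"offset":[-0.332,-0.002,0.02],"rotation":[0,0,0.987],"claw":0.5},
  {"offset":[-0.332,-0.002,0.02],"rotation":[0,0,0.987],"claw":0.5},
  {"offset":[-0.332,-0.002,0.02],"rotation":[0,0,0.987],"claw":0.5},
])

```text
time: 20.12
eef_pos: [0.4381, -0.201, 0.19]
tool_rot: [-180.0, -0.0, -34.9]
contact_force: [-0.7, 0.4, -0.6]
finger_gap: 0.064
grip_force: 0.0
```

Run:
```python
from h import *
st=arm.read_state();im=arm.get_image("wrist");cv2.imwrite("pics/w7.png",im[...,::-1]);K=cam("wrist",st)
print(st["eef_pos"],st["tool_rot"],st["joints"].round(1),proj(K,[.438,-.201,.104]))
plan((.438,-.201,.095,-35))
```

```text
[ 0.43812694 -0.20104164  0.19000214] [-1.79978818e+02 -2.77496199e-03 -3.48823570e+01] [ -1.8  39.7  35.2 118.8 -41.1  34.  -62.4] [274.24295624 219.6951668 ]
(0.438, -0.201, 0.095, -35) offset [-0.0005, -0.0, 0.3167] rot [-0.0004, -0.0001, 0.002]
```

View pics/w7.png

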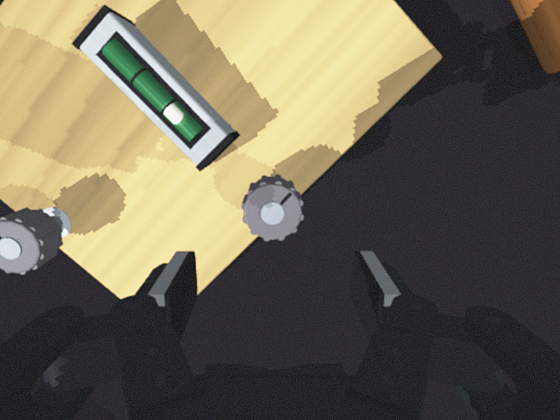

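The screw head is at (272,213), about 3 mm along tool +x from where I expected it. I'll correct for that, grip and turn.

Emit:
apply_moves([
  {"offset":[0.01,-0.003,0.17],"rotation":[0,0,0],"claw":0.5},
  {"offset":[0.01,-0.003,0.3],"rotation":[0,0,0],"claw":0.5},
  {"offset":[0.01,-0.003,0.315],"rotation":[0,0,0],"claw":0.5},
  {"offset":[0.01,-0.003,0.315],"rotation":[0,0,0],"claw":0.5},
  {"offset":[0.01,-0.003,0.315],"rotation":[0,0,0],"claw":-1},
  {"offset":[0.01,-0.003,0.315],"rotation":[0,0,0],"claw":-1},
  {"offset":[0.01,-0.003,0.315],"rotation":[0,0,0],"claw":-1},
  {"offset":[0.01,-0.003,0.315],"rotation":[0,0,0],"claw":-1},
])

```text
time: 21.18
eef_pos: [0.4416, -0.2023, 0.0962]
tool_rot: [-180.0, -0.1, -35.0]
contact_force: [0.7, -0.5, 5.5]
finger_gap: 0.0342
grip_force: 59.9
```

Emit:
apply_moves([
  {"offset":[0,0,0],"rotation":[0,0,-0.2],"claw":-1},
  {"offset":[0,0,0],"rotation":[0,0,-0.4],"claw":-1},
  {"offset":[0,0,0],"rotation":[0,0,-0.6],"claw":-1},
  {"offset":[0,0,0],"rotation":[0,0,-0.8],"claw":-1},
  {"offset":[0,0,0],"rotation":[0,0,-0.989],"claw":-1},
  {"offset":[0,0,0],"rotation":[0,0,-0.989],"claw":-1},
])

```text
time: 21.92
eef_pos: [0.4415, -0.2017, 0.096]
tool_rot: [-180.0, -0.1, 9.6]
contact_force: [-0.2, 0.3, 6.1]
finger_gap: 0.0342
grip_force: 59.8
```

Emit:
apply_moves([
  {"offset":[0,0,0],"rotation":[0,0,-0.2],"claw":-1},
  {"offset":[0,0,0],"rotation":[0,0,-0.4],"claw":-1},
  {"offset":[0,0,0],"rotation":[0,0,-0.6],"claw":-1},
  {"offset":[0,0,0],"rotation":[0,0,-0.8],"claw":-1},
  {"offset":[0,0,0],"rotation":[0,0,-0.989],"claw":-1},
  {"offset":[0,0,0],"rotation":[0,0,-0.989],"claw":-1},
  {"offset":[0,0,0],"rotation":[0,0,-0.989],"claw":-1},
  {"offset":[0,0,0],"rotation":[0,0,-0.989],"claw":0.4},
  {"offset":[0,0,0],"rotation":[0,0,-0.989],"claw":0.4},
  {"offset":[0,0,0],"rotation":[0,0,-0.989],"claw":0.4},
  {"offset":[0,0,-0.2],"rotation":[0,0,-0.989],"claw":0.4},
  {"offset":[0,0,-0.35],"rotation":[0,0,-0.989],"claw":0.4},
])

```text
time: 23.42
eef_pos: [0.4408, -0.2022, 0.2015]
tool_rot: [-180.0, 0.0, 54.0]
contact_force: [0.9, 0.0, 0.4]
finger_gap: 0.0599
grip_force: 0.0
```

```bash
python3 -c "
from h import *
print(arm.read_state()['eef_pos'],arm.read_state()['tool_rot'])
plan((.5364,-.1854,.196,9.4))"
```

```text
[ 0.44079568 -0.20219308  0.20149437] [-1.79953034e+02  2.49771312e-02  5.40056247e+01]
(0.5364, -0.1854, 0.196, 9.4) offset [0.2326, 0.225, 0.018] rot [-0.0008, 0.0009, 0.9912]
```

Emit:
apply_moves([
  {"offset":[0.233,0.225,0.018],"rotation":[0,0,0.991],"claw":0.4},
  {"offset":[0.233,0.225,0.018],"rotation":[0,0,0.991],"claw":0.4},
  {"offset":[0.233,0.225,0.018],"rotation":[0,0,0.991],"claw":0.4},
  {"offset":[0.233,0.225,0.018],"rotation":[0,0,0.991],"claw":0.4},
  {"offset":[0.233,0.225,0.018],"rotation":[0,0,0.991],"claw":0.4},
  {"offset":[0.233,0.225,0.018],"rotation":[0,0,0.991],"claw":0.4},
  {"offset":[0.233,0.225,0.018],"rotation":[0,0,0.991],"claw":0.4},
  {"offset":[0.233,0.225,0.018],"rotation":[0,0,0.991],"claw":0.4},
  {"offset":[0.233,0.225,0.018],"rotation":[0,0,0.991],"claw":0.4},
  {"offset":[0.233,0.225,0.018],"rotation":[0,0,0.991],"claw":0.4},
])

```text
time: 24.68
eef_pos: [0.5367, -0.1852, 0.1951]
tool_rot: [-180.0, -0.0, 9.4]
contact_force: [0.4, 0.3, -0.3]
finger_gap: 0.0599
grip_force: 0.0
```

```bash
python3 -c "
from h import *
bubble('w8')"
```

```text
t 24.675 tcp [ 0.5367 -0.1852  0.1951] yaw [-1.7999e+02 -1.0000e-02  9.4400e+00] vial centre [ 0.5374 -0.1866  0.096 ] dir 9.9 len 0.0682 bubble towards dir mm 0.78 px ((275.0, 210.0), (102.0, 18.0), 90.0) [274.60515021 210.83690987] 233
```

View pics/w8.png

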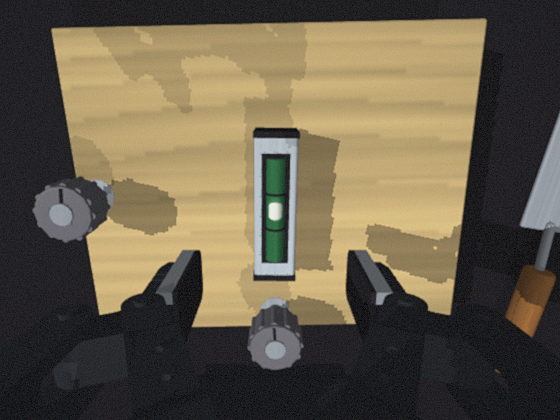

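The bubble is at (275,211), between the rings at rows 195 and 229. I'll let it settle, recheck, and hand in.

Emit:
apply_moves([
  {"offset":[0,0,-0.1],"rotation":[0,0,0],"claw":0.4},
  {"offset":[0,0,-0.1],"rotation":[0,0,0],"claw":0.4},
  {"offset":[0,0,-0.1],"rotation":[0,0,0],"claw":0.4},
  {"offset":[0,0,-0.1],"rotation":[0,0,0],"claw":0.4},
  {"offset":[0,0,-0.1],"rotation":[0,0,0],"claw":0.4},
  {"offset":[0,0,-0.1],"rotation":[0,0,0],"claw":0.4},
  {"offset":[0,0,-0.1],"rotation":[0,0,0],"claw":0.4},
  {"offset":[0,0,-0.1],"rotation":[0,0,0],"claw":0.4},
])

```text
time: 25.72
eef_pos: [0.5367, -0.1852, 0.225]
tool_rot: [-180.0, -0.0, 9.4]
contact_force: [-0.5, 0.0, 0.4]
finger_gap: 0.0597
grip_force: 0.0
```

```bash
python3 -c "
from h import *
bubble('w9')
print(arm.finish_job())"
```

```text
t 25.725 tcp [ 0.5367 -0.1852  0.225 ] yaw [-180.     -0.      9.43] vial centre [ 0.5375 -0.1867  0.096 ] dir 9.8 len 0.0685 bubble towards dir mm 0.72 px ((275.0, 198.0), (92.0, 16.0), 90.0) [274.6684492  198.65240642] 187
the job is handed in; nothing more can be done
None
```

I levelled the plate in both directions and handed the job in at about 26 s: the level lies released along the short side, its bubble measured within 1 mm of middle in each direction, and the jar, pot and trowel were not touched; no verdict came back.

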